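# Put up the carrying handle of the loaded sample carrier

### The arm

A 6-joint arm with a two-finger parallel gripper is mounted at the origin on a cart in front of the work surface, level with it; the furniture and walls round the work are solid. World frame = base frame: x ahead of the robot, y to its left, z up, the work surface at z = 0. Lengths are in m, angles in rad, forces in N, time in s.
With the tool pointing down it reaches from about 0.275 to 0.825 m from the base axis. Payload 4.9 kg.
Tool frame: the origin (TCP) lies on the mounting face of the last link; the fingertips stand 173 mm ahead of it and the grasp point (between the pads) lies 155 mm ahead of it (grip_depth is the distance from the TCP to the grasp point, in m); z points along the fingers, y is the line along which they close (so a half turn about z gives the same grasp; the last joint's range is limited). The gripper opens to 85 mm and grips with 20 to 120 N. Pads are 22 mm wide; open, the fingers measure 114 mm over their backs; the gripper's body (76 mm by 85 mm) begins 54 mm behind the grasp point. The pads swing forward as they close: fully open they stand 13 mm farther back than shut.
Start: joints at [-1.284, 0.326, -0.193, 1.052, 0, 1.437], TCP at [0.225, -0.502, 0.405] pointing down, gripper open.
Joint ranges: [-2.65, 2.65], [-0.97, 1.79], [-1.3, 1.35], [-1.93, 2.1], [-1.47, 1.37], [-3.14, 3.14]. Speed limits (rad/s): [2.57, 2.57, 3.14, 3.14, 3.14, 3.14].

### API

Orientations are given as a unit quaternion [w, x, y, z].
In Python, from cell import read_state, capture, calibration, close_job, grip_depth gives the robot as it stands. The module is installed in compiled form; this text tells all that it offers.
- The arm moves only by the tool carry_out, never from a script. Its argument "increments" is a list of rows, each an object of numbers: "fingers": the opening in per cent of the stroke, from 0 (shut) to 100 (fully open); "tx", "ty", "tz": the shift along the world's x, y, z in m; "ax", "ay", "az": the turn, a rotation vector about the world's x, y, z in rad. A call has 1 to 12 rows; each row is the pose to reach, as a shift and turn from the pose commanded when the call began; what a row does not reach only later rows make up. A row lasts 1/10 s, in which the tool goes at most 50 mm and 8.59 degrees, less where a joint would pass 70% of its speed; a pose out of reach is approached as far as the arm can. A call with a gripper value outside its range is refused whole. The fingers move at their own pace and stop on an object; "grip_force" is the grip in N (left out, the last holds). Time passes only in rows, so rows that repeat a pose let the fingers close. It gives the time, the measured TCP pose, the force, the opening and the grip force at its end, in the units of the state.
- read_state(): the state, without advancing time (a new reading comes with each control period).
- capture(name): name is "side" or "top"; returns (picture, depth): 384x512x3 uint8, red, green, blue; 384x512 float32, m along the optical axis (not along the pixel's ray), 0 where there is no reading.
- calibration(name): a dict with "camera_matrix" (3x3 intrinsics, pixels), "R" (3x3) and "t" (3): a world point X has camera coordinates R X + t. Camera axes: x right, y down, z forward; pixel columns grow to the right and rows downward; lengths in m; the calibration is good to about 2 mm. A picture is of the moment at which its call begins. calibration takes no time and is no camera call.
- close_job(): hands the job in; it is judged then, once.
The state is a dict: "clock": time; "joint_positions": joint angles; "dq": joint speeds; "effort": joint torques, N m; "tool_pos": TCP position; "tcp_rot": TCP orientation; "contact_force": force on the tool from outside, world axes, zero at the start; "wrist_torque": the same for the moment, N m; "width": opening from 0.0 (shut) to 1.0 (fully open); "finger_force": force on a finger pad.
Only numpy, scipy, OpenCV 4.12 (cv2) and the standard library are available. Lean on these libraries where they do the work, as an engineer would, in place of code of your own. Each camera call takes 0.05 s, during which the arm holds its last target. There are 200 camera calls.

### The job

Two identical open carriers with folded blue handles stand on the trolley; one holds the rack of blood tubes and must go to the laboratory, the other holds only a swab carton. Swing the handle of the carrier with the tubes up until it clicks home upright and stays there by itself, and leave the other handle folded. Do not tip the carriers, push them out of place or disturb the other things on the trolley.

Things in the scene. Friction and masses are not known exactly. Their poses are not given: they have to be found in the camera images.
- carrier_a: Off-white open carrier, grey foot, loose, about 1.5 kg, 208 x 146 x 110 mm (x, y, z) over the rim. Long walls' outsides at y = +-65 mm, rim (z 104 to 110) out to y = +-73. Origin: centre of the underside; z up, x along the length, parallel to the handle's hinge; the handle is folded down on the +y side. Inner floor at z = 20 mm.
- carrier_b: The second carrier, identical in every way to carrier_a, same frame: its handle is folded down on its own +y side.
- handle_a (a joint): Angle of carrier_a's blue handle (rad): 0 = folded on its stop, arms to the carrier's +y and 13 degrees below level; grows as it swings up; 1.80 = upright on its end stop. Stays where left (pivot friction 0.045 N m). Two orange spring buttons stop it about 17 degrees before upright; about 3 N at the bar pushes it over them, and over the last 5 degrees they snap it home and hold it.
- handle_b (a joint): The same for carrier_b's handle.
- grip_a (a point): Middle of the axis of carrier_a's handle bar; moves with the handle. Bar along carrier x, axis 92 mm from the hinge axis, on arms outside the end walls (x = +-107 to 113 mm); middle 130 mm is a black sleeve 21 to 22 mm thick. Folded: about 71 mm above the trolley, 6 mm beyond the rim seen from above (no room for a finger there), free below and outside.
- grip_b (a point): The same point on carrier_b's handle bar. On both carriers a folded bar must be lifted from underneath: pushed level towards the carrier it only jams and tips the carrier.
- hinge_a (a point): Point on carrier_a's hinge axis midway between the arms, 92 mm above the carrier's origin; fixed to the carrier; axes as the carrier's.
- hinge_b (a point): The same point on carrier_b.
- sample_rack: Blue tube rack 55 x 102 x 56 mm with six capped blood tubes fixed in it (tops 91 mm above its origin); stands loose inside one of the carriers. Origin: centre of the underside.
- swab_carton: White and orange carton 55 x 50 x 62 mm standing loose inside the other carrier. Origin: centre of the underside.
- ward_handset: Black handset 80 x 166 x 14 mm lying loose between the carriers. Origin: centre of the underside, long along its y.
- rub_bottle: White pump bottle, 60 mm across and 151 mm tall, standing loose at the back right. Origin: centre of the underside.

How it is judged:
By the outcome, as a careful person would: the job done as asked, in the order asked, and still so for the second after the job is handed in, with the robot touching nothing.
It also fails if it takes over 37 s, if anything falls off the work surface, if the arm or the gripper's body presses on something with over 40 N, if the wrist force passes 120 N, or if a joint passes its speed limit or range.

## Working session

There is one attempt and no reset: what is moved stays moved. The work goes in short steps, Python scripts to look and compute and a tool call to move; the robot and the scene stay as the last step left them, time stands still between calls to the robot, and variables do not carry over. Pictures are saved under pics/ and viewed, at most 10 in all, crops included, and the job is handed in when it is done.

Besides the shell and the picture viewer there is one more tool, called after "Request:" as name([rows], argument=value, ...), one row to a line, values as JSON. carry_out: Moves the arm, as the interface text tells. Its arguments: {"type":"object","properties":{"increments":{"type":"array"},"grip_force":{"type":"number"}},"required":["increments"]}

```bash
mkdir -p pics; cat > h.py <<'E'
import numpy as np, cv2
from cell import *
def save(n,f):
    im,d=capture(n); cv2.imwrite(f'pics/{f}.png',im[:,:,::-1]); np.save(f'pics/{f}.npy',d); return im,d
def w(n,f,u,v):
    c=calibration(n);K=np.array(c['camera_matrix']);d=np.load(f'pics/{f}.npy')[v,u]
    return np.array(c['R']).T@(np.linalg.inv(K)@[u,v,1]*d-np.array(c['t']))
E
python3 - <<'E'
from h import *
save('top','t0');save('side','s0')
for n in('top','side'):
    c=calibration(n);print(n,np.round(-np.array(c['R']).T@c['t'],3),np.round(c['R'],2).tolist(),c['camera_matrix'])
s=read_state();print(s, grip_depth)
E
```

```text
top [ 0.375 -0.006  1.251] [[0.02, -1.0, 0.02], [-0.99, -0.02, -0.17], [0.17, -0.01, -0.99]] [[426.96133944   0.         251.66691192]
 [  0.         426.96133944 198.85227839]
 [  0.           0.           1.        ]]
side [-0.013  0.977  0.963] [[-0.86, -0.51, 0.0], [-0.32, 0.52, -0.79], [0.4, -0.68, -0.61]] [[450.85103821   0.         258.25811642]
 [  0.         450.85103821 196.31362336]
 [  0.           0.           1.        ]]
{'clock': 0.1, 'joint_positions': array([-1.28420433e+00,  3.26878072e-01, -1.93493898e-01,  1.05200366e+00,
       -3.78691872e-06,  1.43658193e+00]), 'dq': array([ 0.00160159, -0.00146331,  0.00327794,  0.0005502 , -0.00025638,
       -0.00063706]), 'effort': array([ 3.08874922e-03, -4.44237363e+01,  2.63039035e+01,  7.87260826e-03,
       -5.52751146e-06,  5.77233578e-06]), 'tool_pos': array([ 0.22460255, -0.50176772,  0.4039716 ]), 'tcp_rot': array([-7.87217413e-04,  9.77946480e-01,  2.08854157e-01, -6.19924353e-05]), 'contact_force': array([-0.07938246, -0.59650761,  0.04977712]), 'wrist_torque': array([-0.00990127,  0.02717395,  0.00876595]), 'finger_force': 0.0, 'width': 0.9994971587997264} 0.1547
```

View pics/t0.png

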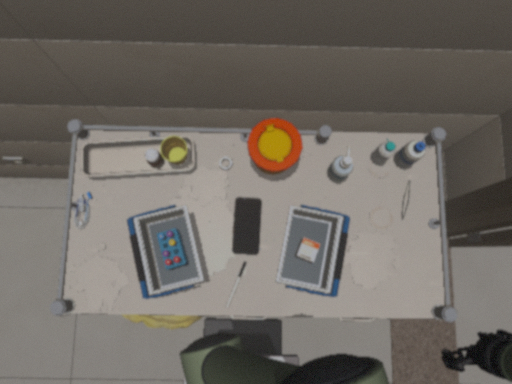

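View pics/s0.png

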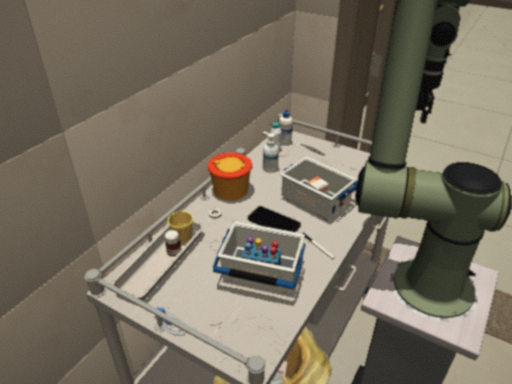

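The top view shows the tube carrier on the left, centred near (168,250), with its handle bar on the outer left side near (137,255). The carton carrier is on the right near (313,250). The side view agrees, with the tubes at (262,250) and the bar at (258,278).

```bash
python3 - <<'E'
from h import *
t=cv2.imread('pics/t0.png')[195:310,110:225];s=cv2.imread('pics/s0.png')[210:310,200:320]
o=np.hstack([cv2.resize(t,(400,400),interpolation=2),cv2.resize(s,(400,333),interpolation=2)[:333] if 0 else cv2.copyMakeBorder(cv2.resize(s,(400,333),interpolation=2),0,67,0,0,0)])
cv2.imwrite('pics/c0.png',o)
# point clouds by depth
for n,f,(u0,u1,v0,v1) in(('top','t0',(115,220,195,310)),('side','s0',(200,320,210,310))):
    c=calibration(n);K=np.array(c['camera_matrix']);d=np.load(f'pics/{f}.npy');im=cv2.imread(f'pics/{f}.png')
    V,U=np.mgrid[v0:v1,u0:u1];V=V.ravel();U=U.ravel()
    P=(np.linalg.inv(K)@np.c_[U,V,U*0+1].T*d[V,U]-np.array(c['t'])[:,None]).T@np.array(c['R'])
    ok=d[V,U]>0;C=im[V,U].astype(int)
    rim=ok&(P[:,2]>.1)&(P[:,2]<.118)&(C.min(1)>110)
    r=cv2.minAreaRect(P[rim][:,:2].astype(np.float32));print(n,'rim',rim.sum(),r,cv2.boxPoints(r).round(3).tolist(),np.median(P[rim][:,2]))
    hb=ok&(C.max(1)<75)&(P[:,2]>.055)&(P[:,2]<.1)
    print('sleeve',hb.sum(),np.percentile(P[hb],[5,50,95],axis=0).round(3).tolist())
    bl=ok&(C[:,0]>C[:,2]*1.6)&(C[:,0]>70)&(P[:,2]>.055)&(P[:,2]<.12);print('blue',bl.sum(),np.percentile(P[bl],[3,97],axis=0).round(3).tolist())
E
```

```text
top rim 1050 ((0.4394332766532898, 0.20021399855613708), (0.21867483854293823, 0.1467048078775406), 15.362730026245117) [[0.3149999976158142, 0.24199999868869781], [0.3529999852180481, 0.10100000351667404], [0.5640000104904175, 0.15800000727176666], [0.5249999761581421, 0.30000001192092896]] 0.10921099314532759
sleeve 413 [[0.352, 0.24, 0.059], [0.412, 0.277, 0.083], [0.486, 0.298, 0.088]]
blue 588 [[0.313, 0.162, 0.059], [0.504, 0.31, 0.111]]
side rim 793 ((0.43436968326568604, 0.20039141178131104), (0.2251279503107071, 0.15071196854114532), 14.837240219116211) [[0.3059999942779541, 0.24400000274181366], [0.3449999988079071, 0.0989999994635582], [0.5619999766349792, 0.15600000321865082], [0.5239999890327454, 0.3019999861717224]] 0.10722276876875839
sleeve 469 [[0.336, 0.248, 0.066], [0.407, 0.29, 0.08], [0.47, 0.311, 0.086]]
blue 584 [[0.307, 0.175, 0.073], [0.514, 0.318, 0.106]]
```

View pics/c0.png

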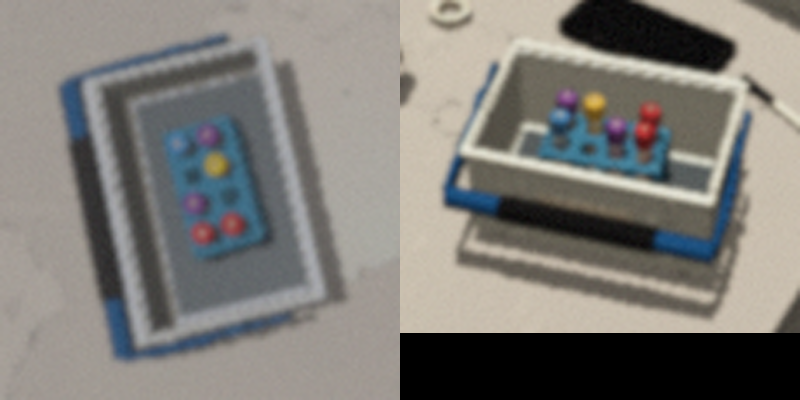

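```bash
cat >> h.py <<'E'
from scipy.spatial.transform import Rotation as R
O=np.array([.437,.200,0]);A=np.radians(15.1)
B=np.array([[np.cos(A),-np.sin(A),0],[np.sin(A),np.cos(A),0],[0,0,1]])
def pose(phi,tau,s=.015,gap=0,back=0,off=0):
    "TCP world pos + rot for shut fingers behind bar at phi(deg), tool tilted tau(deg)"
    p,t=np.radians([phi,tau]);bar=np.array([0,.092*np.cos(p),.092+.092*np.sin(p)])
    d=np.array([0,-np.sin(t),-np.cos(t)]);n=np.array([0,-np.cos(t),np.sin(t)])
    c=bar-(.022+gap)*n+(s-.173-back)*d+[0,off,0]
    y=np.array([1,0,0]);M=np.c_[np.cross(y,d),y,d]
    return O+B@c,R.from_matrix(B@M)
def inc(T,s=None):
    s=s or read_state();q=s['tcp_rot'];r0=R.from_quat(np.r_[q[1:],q[0]])
    return np.round(T[0]-s['tool_pos'],4),np.round((T[1]*r0.inv()).as_rotvec(),3)
E
python3 - <<'E'
from h import *
c=calibration('top');K=np.array(c['camera_matrix']);d=np.load('pics/t0.npy')
V,U=np.mgrid[100:330,50:115];V=V.ravel();U=U.ravel()
P=(np.linalg.inv(K)@np.c_[U,V,U*0+1].T*d[V,U]-np.array(c['t'])[:,None]).T@np.array(c['R'])
m=(d[V,U]>0)&(P[:,2]>.02);Q=P[m]
for x0 in np.arange(.2,.75,.1):
    k=Q[(Q[:,0]>x0)&(Q[:,0]<x0+.1)];print(round(x0,1),len(k),k.min(0).round(3),k.max(0).round(3)) if len(k) else 0
print('tub',w('top','t0',275,145),w('top','t0',300,145))
for a in((-13,0,.0,.0,.25),(-13,55,.015,.02,.06),(-13,55,.015,.006,0)):
    T=pose(*a);print(T[0].round(3),inc(T))
E
```

```text
0.2 285 [0.258 0.472 0.021] [0.3   0.511 0.079]
0.3 230 [0.3   0.485 0.052] [0.399 0.502 0.068]
0.4 214 [0.401 0.485 0.052] [0.499 0.5   0.07 ]
0.5 236 [0.5   0.455 0.02 ] [0.599 0.501 0.068]
0.6 369 [0.6   0.378 0.02 ] [0.7   0.501 0.07 ]
0.7 739 [0.7   0.379 0.02 ] [0.8   0.514 0.08 ]
tub [ 0.72752901 -0.083809    0.10546501] [ 0.72489747 -0.15186654  0.1189785 ]
[0.408 0.308 0.494] (array([0.1833, 0.8096, 0.0903]), array([-1.000e-03, -1.000e-03,  1.414e+00]))
[0.361 0.482 0.162] (array([ 0.1363,  0.984 , -0.242 ]), array([-0.939,  0.444,  1.297]))
[0.376 0.427 0.139] (array([ 0.1511,  0.9288, -0.265 ]), array([-0.939,  0.444,  1.297]))
```

Request:
carry_out([
  {"fingers":0,"tx":0.02,"ty":0.045,"tz":0,"az":0.12},
  {"fingers":0,"tx":0.04,"ty":0.09,"tz":0,"az":0.24},
  {"fingers":0,"tx":0.06,"ty":0.135,"tz":0,"az":0.36},
  {"fingers":0,"tx":0.08,"ty":0.18,"tz":0,"az":0.48},
  {"fingers":0,"tx":0.1,"ty":0.225,"tz":0,"az":0.6},
  {"fingers":0,"tx":0.12,"ty":0.27,"tz":0,"az":0.72},
  {"fingers":0,"tx":0.14,"ty":0.315,"tz":0,"az":0.84},
  {"fingers":0,"tx":0.155,"ty":0.36,"tz":0,"az":0.96},
  {"fingers":0,"tx":0.165,"ty":0.405,"tz":0,"az":1.08},
  {"fingers":0,"tx":0.175,"ty":0.45,"tz":0,"az":1.2},
  {"fingers":0,"tx":0.175,"ty":0.495,"tz":0,"az":1.32},
  {"fingers":0,"tx":0.175,"ty":0.54,"tz":0,"az":1.414},
])

```text
validation failed for argument at $.in...
```

Request:
carry_out([
  {"fingers":0,"tx":0.02,"ty":0.045,"tz":0,"ax":0,"ay":0,"az":0.12},
  {"fingers":0,"tx":0.04,"ty":0.09,"tz":0,"ax":0,"ay":0,"az":0.24},
  {"fingers":0,"tx":0.06,"ty":0.135,"tz":0,"ax":0,"ay":0,"az":0.36},
  {"fingers":0,"tx":0.08,"ty":0.18,"tz":0,"ax":0,"ay":0,"az":0.48},
  {"fingers":0,"tx":0.1,"ty":0.225,"tz":0,"ax":0,"ay":0,"az":0.6},
  {"fingers":0,"tx":0.12,"ty":0.27,"tz":0,"ax":0,"ay":0,"az":0.72},
  {"fingers":0,"tx":0.14,"ty":0.315,"tz":0,"ax":0,"ay":0,"az":0.84},
  {"fingers":0,"tx":0.155,"ty":0.36,"tz":0,"ax":0,"ay":0,"az":0.96},
  {"fingers":0,"tx":0.165,"ty":0.405,"tz":0,"ax":0,"ay":0,"az":1.08},
  {"fingers":0,"tx":0.175,"ty":0.45,"tz":0,"ax":0,"ay":0,"az":1.2},
  {"fingers":0,"tx":0.175,"ty":0.495,"tz":0,"ax":0,"ay":0,"az":1.32},
  {"fingers":0,"tx":0.175,"ty":0.54,"tz":0,"ax":0,"ay":0,"az":1.414},
])

```text
clock: 1.3
tool_pos: [0.3994, 0.0398, 0.4045]
tcp_rot: [-0.0, 0.606, 0.795, -0.0]
contact_force: [1.1, 0.4, 0.4]
width: -0.002
finger_force: 0.0
```

Request:
carry_out([
  {"fingers":0,"tx":0,"ty":0.04,"tz":0,"ax":-0.07,"ay":-0.019,"az":0},
  {"fingers":0,"tx":0,"ty":0.08,"tz":0,"ax":-0.15,"ay":-0.04,"az":0},
  {"fingers":0,"tx":0,"ty":0.12,"tz":0,"ax":-0.23,"ay":-0.062,"az":0},
  {"fingers":0,"tx":-0.005,"ty":0.16,"tz":0,"ax":-0.31,"ay":-0.083,"az":0},
  {"fingers":0,"tx":-0.01,"ty":0.2,"tz":0,"ax":-0.39,"ay":-0.105,"az":0},
  {"fingers":0,"tx":-0.015,"ty":0.24,"tz":0,"ax":-0.47,"ay":-0.126,"az":0},
  {"fingers":0,"tx":-0.02,"ty":0.28,"tz":0,"ax":-0.55,"ay":-0.148,"az":0},
  {"fingers":0,"tx":-0.03,"ty":0.32,"tz":0,"ax":-0.63,"ay":-0.17,"az":0},
  {"fingers":0,"tx":-0.04,"ty":0.36,"tz":0,"ax":-0.71,"ay":-0.19,"az":0},
  {"fingers":0,"tx":-0.05,"ty":0.4,"tz":0,"ax":-0.79,"ay":-0.212,"az":0},
  {"fingers":0,"tx":-0.055,"ty":0.44,"tz":0,"ax":-0.87,"ay":-0.234,"az":0},
  {"fingers":0,"tx":-0.055,"ty":0.46,"tz":0,"ax":-0.927,"ay":-0.249,"az":0},
])

```text
clock: 2.5
tool_pos: [0.3431, 0.5008, 0.4031]
tcp_rot: [0.368, 0.537, 0.705, -0.282]
contact_force: [0.3, -1.5, 0.1]
width: -0.002
finger_force: 0.0
```

```bash
python3 - <<'E'
from h import *
s=read_state();print(s['joint_positions'].round(3),s['tool_pos'].round(3))
for a in((-13,55,.015,.02,.06),(-13,55,.015,.006,0)):
    T=pose(*a);print(T[0].round(3),inc(T))
E
```

```text
[ 0.982  0.795  0.372  1.905 -0.667  2.559] [0.343 0.501 0.403]
[0.361 0.482 0.162] (array([ 0.0177, -0.0186, -0.2412]), array([ 0.004, -0.002, -0.003]))
[0.376 0.427 0.139] (array([ 0.0326, -0.0738, -0.2641]), array([ 0.004, -0.002, -0.003]))
```

Request:
carry_out([
  {"fingers":0,"tx":0.003,"ty":0,"tz":-0.035,"ax":0,"ay":0,"az":0},
  {"fingers":0,"tx":0.006,"ty":0,"tz":-0.07,"ax":0,"ay":0,"az":0},
  {"fingers":0,"tx":0.009,"ty":0,"tz":-0.105,"ax":0,"ay":0,"az":0},
  {"fingers":0,"tx":0.012,"ty":-0.005,"tz":-0.14,"ax":0,"ay":0,"az":0},
  {"fingers":0,"tx":0.015,"ty":-0.01,"tz":-0.175,"ax":0,"ay":0,"az":0},
  {"fingers":0,"tx":0.018,"ty":-0.015,"tz":-0.21,"ax":0,"ay":0,"az":0},
  {"fingers":0,"tx":0.018,"ty":-0.018,"tz":-0.235,"ax":0,"ay":0,"az":0},
  {"fingers":0,"tx":0.018,"ty":-0.018,"tz":-0.241,"ax":0,"ay":0,"az":0},
  {"fingers":0,"tx":0.018,"ty":-0.018,"tz":-0.241,"ax":0,"ay":0,"az":0},
])

```text
clock: 3.4
tool_pos: [0.3624, 0.4796, 0.1628]
tcp_rot: [0.366, 0.539, 0.704, -0.282]
contact_force: [-0.2, 0.7, 0.7]
width: -0.0
finger_force: 0.0
```

```bash
python3 - <<'E'
from h import *
s=read_state();print(s['joint_positions'].round(3),s['tool_pos'].round(3),s['contact_force'])
for a in((-13,55,.015,.02,.06),(-13,55,.015,.006,0)):
    T=pose(*a);print(T[0].round(3),inc(T))
save('side','s1');save('top','t1')
t=cv2.imread('pics/t1.png')[190:310,90:210];s=cv2.imread('pics/s1.png')[200:320,170:310]
cv2.imwrite('pics/c1.png',np.hstack([cv2.resize(t,(400,400),interpolation=2),cv2.resize(s,(400,400),interpolation=2)]))
E
```

```text
[ 0.94   1.003  0.148  1.449 -0.692  2.52 ] [0.362 0.48  0.163] [-0.15758247  0.72764018  0.71353107]
[0.361 0.482 0.162] (array([-0.0016,  0.0026, -0.0008]), array([ 0.002, -0.003,  0.   ]))
[0.376 0.427 0.139] (array([ 0.0133, -0.0526, -0.0238]), array([ 0.002, -0.003,  0.   ]))
```

View pics/c1.png

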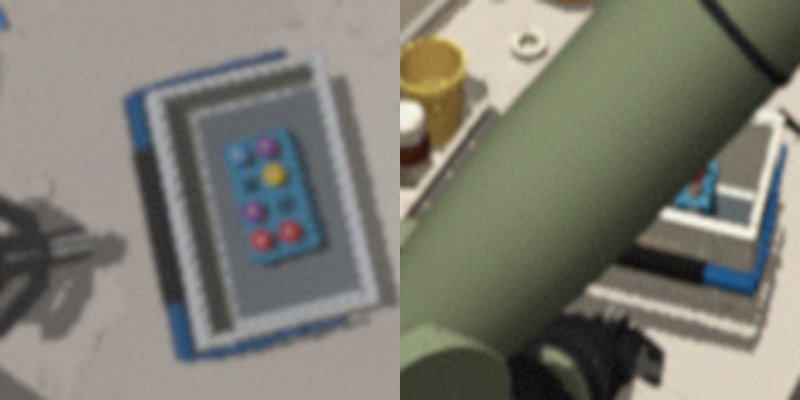

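The tips at crop (90,248) aim at the sleeve, whose middle is near (163,228), so the pose agrees with the model. The side view is mostly blocked by the forearm.

Request:
carry_out([
  {"fingers":0,"tx":0.004,"ty":-0.014,"tz":-0.008,"ax":0,"ay":0,"az":0},
  {"fingers":0,"tx":0.007,"ty":-0.028,"tz":-0.014,"ax":0,"ay":0,"az":0},
  {"fingers":0,"tx":0.011,"ty":-0.042,"tz":-0.02,"ax":0,"ay":0,"az":0},
  {"fingers":0,"tx":0.015,"ty":-0.056,"tz":-0.024,"ax":0,"ay":0,"az":0},
  {"fingers":0,"tx":0.015,"ty":-0.056,"tz":-0.024,"ax":0,"ay":0,"az":0},
  {"fingers":0,"tx":0.015,"ty":-0.056,"tz":-0.024,"ax":0,"ay":0,"az":0},
])

```text
clock: 4.1
tool_pos: [0.3781, 0.4247, 0.1412]
tcp_rot: [0.366, 0.54, 0.704, -0.28]
contact_force: [0.2, 0.9, -0.1]
width: -0.0
finger_force: 0.0
```

```bash
python3 - <<'E'
from h import *
s=read_state();print(s['tool_pos'].round(4),s['contact_force'],s['joint_positions'].round(2))
for phi,tau in((-13,55),(-8,55),(-3,55),(2,55),(7,55),(12,55),(18,53),(24,50),(30,47),(36,43),(42,39)):
    T=pose(phi,tau);print(phi,tau,*inc(T,s))
save('top','t2')
cv2.imwrite('pics/c2.png',cv2.resize(cv2.imread('pics/t2.png')[190:310,90:210],(480,480),interpolation=2))
E
```

```text
[0.3781 0.4247 0.1412] [ 0.24694427  0.85889166 -0.12635555] [ 0.87  0.96 -0.01  1.28 -0.74  2.45]
-13 55 [-0.0015 -0.001   0.0027] [-0.001  0.     0.   ]
-8 55 [-0.0018  0.0004  0.0106] [-0.001  0.     0.   ]
-3 55 [-0.002   0.0012  0.0186] [-0.001  0.     0.   ]
2 55 [-0.0021  0.0012  0.0266] [-0.001  0.     0.   ]
7 55 [-0.0019  0.0006  0.0346] [-0.001  0.     0.   ]
12 55 [-0.0015 -0.0006  0.0425] [-0.001  0.     0.   ]
18 53 [-0.0002 -0.0056  0.0568] [0.032 0.009 0.   ]
24 50 [ 0.0018 -0.013   0.0729] [0.083 0.023 0.   ]
30 47 [ 0.0041 -0.0217  0.0885] [0.133 0.037 0.   ]
36 43 [ 0.0073 -0.0332  0.1054] [0.201 0.055 0.   ]
42 39 [ 0.0107 -0.0462  0.1213] [0.268 0.073 0.   ]
```

View pics/c2.png

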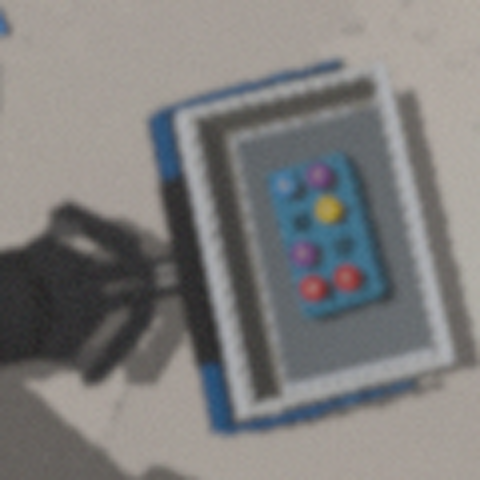

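The fingertips pass under the sleeve at about (175,278) in the crop. The carrier hasn't moved, so I start lifting.

Request:
carry_out([
  {"fingers":0,"tx":0,"ty":0,"tz":0.004,"ax":0,"ay":0,"az":0},
  {"fingers":0,"tx":0,"ty":0,"tz":0.008,"ax":0,"ay":0,"az":0},
  {"fingers":0,"tx":0,"ty":0,"tz":0.012,"ax":0,"ay":0,"az":0},
  {"fingers":0,"tx":0,"ty":0.001,"tz":0.016,"ax":0,"ay":0,"az":0},
  {"fingers":0,"tx":0,"ty":0.001,"tz":0.02,"ax":0,"ay":0,"az":0},
  {"fingers":0,"tx":0,"ty":0.001,"tz":0.025,"ax":0,"ay":0,"az":0},
  {"fingers":0,"tx":0,"ty":0.001,"tz":0.03,"ax":0,"ay":0,"az":0},
  {"fingers":0,"tx":0,"ty":0.001,"tz":0.035,"ax":0,"ay":0,"az":0},
])

```text
clock: 4.95
tool_pos: [0.3775, 0.4259, 0.1752]
tcp_rot: [0.366, 0.539, 0.705, -0.28]
contact_force: [-0.9, 3.4, -2.2]
width: -0.001
finger_force: 1.3
```

```bash
python3 - <<'E'
from h import *
s=read_state();print(s['tool_pos'].round(4),s['contact_force'],s['joint_positions'].round(2))
for phi,tau in((4,55),(12,55),(18,53),(24,50),(30,47),(36,43),(42,39)):
    T=pose(phi,tau);print(phi,tau,*inc(T,s))
save('top','t3')
cv2.imwrite('pics/c3.png',cv2.resize(cv2.imread('pics/t3.png')[190:310,90:210],(480,480),interpolation=2))
E
```

```text
[0.3775 0.4259 0.1752] [-0.91420173  3.41841845 -2.23057113] [ 0.87  0.92 -0.    1.33 -0.74  2.45]
4 55 [-0.0014 -0.0001 -0.0042] [-0.001 -0.001 -0.   ]
12 55 [-0.0009 -0.0018  0.0085] [-0.001 -0.001 -0.   ]
18 53 [ 0.0004 -0.0068  0.0227] [ 0.032  0.008 -0.   ]
24 50 [ 0.0024 -0.0142  0.0389] [ 0.083  0.022 -0.   ]
30 47 [ 0.0047 -0.0229  0.0544] [ 0.133  0.036 -0.   ]
36 43 [ 0.0078 -0.0344  0.0714] [ 0.201  0.054 -0.   ]
42 39 [ 0.0113 -0.0474  0.0873] [ 0.268  0.072 -0.   ]
```

View pics/c3.png

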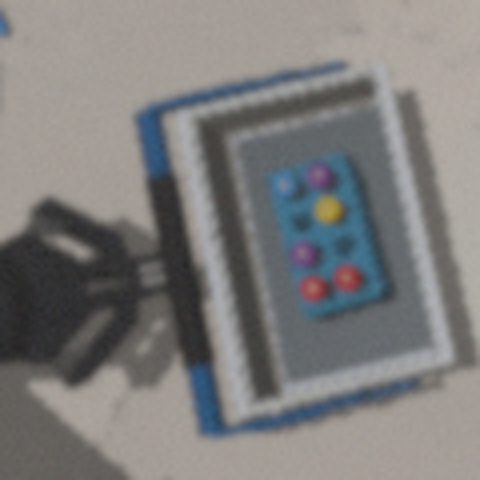

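The bar has risen and moved about 10 crop pixels outward, and the carrier is still in place. I continue along the arc.

Request:
carry_out([
  {"fingers":0,"tx":0,"ty":0,"tz":0.006,"ax":0,"ay":0,"az":0},
  {"fingers":0,"tx":0,"ty":-0.001,"tz":0.012,"ax":0.005,"ay":0.001,"az":0},
  {"fingers":0,"tx":0.001,"ty":-0.004,"tz":0.018,"ax":0.02,"ay":0.005,"az":0},
  {"fingers":0,"tx":0.001,"ty":-0.006,"tz":0.023,"ax":0.032,"ay":0.008,"az":0},
  {"fingers":0,"tx":0.002,"ty":-0.01,"tz":0.031,"ax":0.057,"ay":0.015,"az":0},
  {"fingers":0,"tx":0.003,"ty":-0.014,"tz":0.039,"ax":0.083,"ay":0.022,"az":0},
  {"fingers":0,"tx":0.004,"ty":-0.018,"tz":0.047,"ax":0.108,"ay":0.029,"az":0},
  {"fingers":0,"tx":0.005,"ty":-0.022,"tz":0.055,"ax":0.133,"ay":0.036,"az":0},
  {"fingers":0,"tx":0.007,"ty":-0.028,"tz":0.063,"ax":0.167,"ay":0.045,"az":0},
  {"fingers":0,"tx":0.008,"ty":-0.034,"tz":0.071,"ax":0.201,"ay":0.054,"az":0},
  {"fingers":0,"tx":0.01,"ty":-0.04,"tz":0.079,"ax":0.235,"ay":0.063,"az":0},
  {"fingers":0,"tx":0.012,"ty":-0.047,"tz":0.087,"ax":0.268,"ay":0.072,"az":0},
])

```text
clock: 6.2
tool_pos: [0.3897, 0.3774, 0.2626]
tcp_rot: [0.264, 0.573, 0.749, -0.203]
contact_force: [-0.3, 0.3, 0.1]
width: 0.003
finger_force: 0.6
```

```bash
python3 - <<'E'
from h import *
s=read_state();print(s['tool_pos'].round(4),s['contact_force'],s['joint_positions'].round(2))
for phi,tau in((42,39),(48,34),(54,28),(60,22),(66,16),(70,10),(73,6)):
    T=pose(phi,tau,.018);print(phi,tau,*inc(T,s))
save('top','t4')
cv2.imwrite('pics/c4.png',cv2.resize(cv2.imread('pics/t4.png')[190:310,90:210],(480,480),interpolation=2))
E
```

```text
[0.3897 0.3774 0.2626] [-0.30514535  0.34408741  0.12282658] [ 0.77  0.63 -0.19  1.12 -0.58  2.19]
42 39 [-0.0003 -0.0007 -0.0024] [-0.001 -0.001 -0.   ]
48 34 [ 0.004  -0.0167  0.014 ] [ 0.083  0.022 -0.   ]
54 28 [ 0.0092 -0.0362  0.0304] [ 0.185  0.049 -0.   ]
60 22 [ 0.0149 -0.0572  0.0445] [ 0.286  0.076 -0.   ]
66 16 [ 0.0209 -0.0796  0.0564] [ 0.387  0.104 -0.   ]
70 10 [ 0.0265 -0.1001  0.0647] [ 0.488  0.131 -0.   ]
73 6 [ 0.0304 -0.1147  0.0692] [ 0.555  0.149 -0.   ]
```

View pics/c4.png

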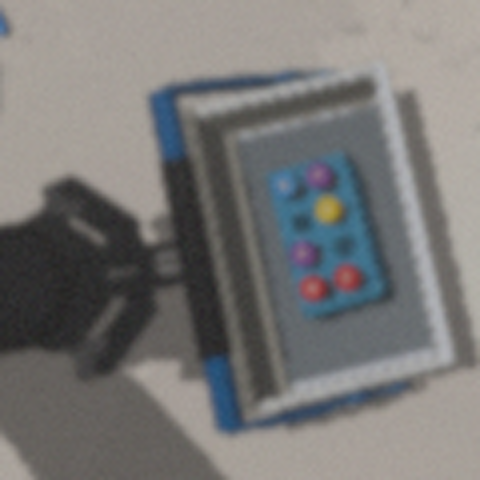

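The bar is lifted to about 40° and sits over the rim's left edge, with the carrier unmoved. I go on to just before the buttons.

Request:
carry_out([
  {"fingers":0,"tx":0.002,"ty":-0.008,"tz":0.007,"ax":0.042,"ay":0.011,"az":0},
  {"fingers":0,"tx":0.004,"ty":-0.017,"tz":0.014,"ax":0.083,"ay":0.022,"az":0},
  {"fingers":0,"tx":0.006,"ty":-0.027,"tz":0.022,"ax":0.134,"ay":0.036,"az":0},
  {"fingers":0,"tx":0.009,"ty":-0.036,"tz":0.03,"ax":0.185,"ay":0.049,"az":0},
  {"fingers":0,"tx":0.012,"ty":-0.047,"tz":0.037,"ax":0.235,"ay":0.062,"az":0},
  {"fingers":0,"tx":0.015,"ty":-0.057,"tz":0.044,"ax":0.286,"ay":0.076,"az":0},
  {"fingers":0,"tx":0.018,"ty":-0.068,"tz":0.05,"ax":0.336,"ay":0.09,"az":0},
  {"fingers":0,"tx":0.021,"ty":-0.08,"tz":0.056,"ax":0.387,"ay":0.104,"az":0},
  {"fingers":0,"tx":0.024,"ty":-0.09,"tz":0.06,"ax":0.437,"ay":0.118,"az":0},
  {"fingers":0,"tx":0.026,"ty":-0.1,"tz":0.064,"ax":0.488,"ay":0.131,"az":0},
  {"fingers":0,"tx":0.026,"ty":-0.1,"tz":0.064,"ax":0.488,"ay":0.131,"az":0},
])

```text
clock: 7.35
tool_pos: [0.4159, 0.2766, 0.3265]
tcp_rot: [0.071, 0.606, 0.79, -0.053]
contact_force: [0.2, 0.1, 0.7]
width: 0.004
finger_force: 0.0
```

```bash
python3 - <<'E'
from h import *
s=read_state();print(s['tool_pos'].round(4),s['contact_force'],s['joint_positions'].round(2))
for phi,tau in((70,10),(73,5),(76,2),(79,0),(82,0),(85,0),(88,0),(90,0)):
    T=pose(phi,tau,.018);print(phi,tau,*inc(T,s))
save('top','t5')
cv2.imwrite('pics/c5.png',cv2.resize(cv2.imread('pics/t5.png')[190:310,90:210],(480,480),interpolation=2))
E
```

```text
[0.4159 0.2766 0.3265] [0.21442351 0.07073858 0.69211805] [ 0.48  0.33 -0.41  0.87 -0.17  1.8 ]
70 10 [0.0003 0.0007 0.0007] [0.002 0.002 0.002]
73 5 [ 0.0049 -0.0164  0.0059] [0.087 0.024 0.002]
76 2 [ 0.0082 -0.0287  0.0089] [0.137 0.038 0.002]
79 0 [ 0.0108 -0.0384  0.0108] [0.171 0.047 0.002]
82 0 [ 0.0121 -0.043   0.0116] [0.171 0.047 0.002]
85 0 [ 0.0133 -0.0476  0.0121] [0.171 0.047 0.002]
88 0 [ 0.0146 -0.0523  0.0124] [0.171 0.047 0.002]
90 0 [ 0.0154 -0.0554  0.0125] [0.171 0.047 0.002]
```

View pics/c5.png

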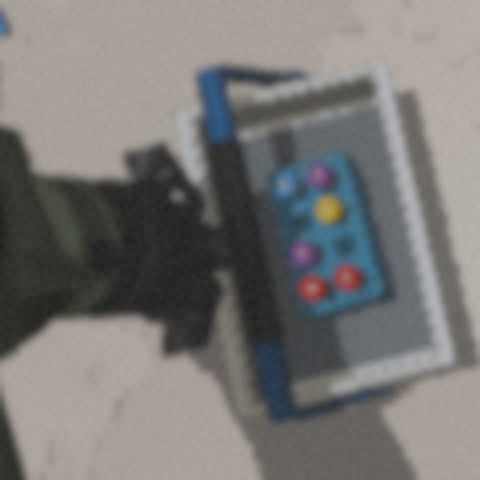

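The bar stands at about 70° and the carrier is in place. Now I straighten the tool and push level over the buttons.

Request:
carry_out([
  {"fingers":0,"tx":0.002,"ty":-0.008,"tz":0.002,"ax":0.044,"ay":0.012,"az":0},
  {"fingers":0,"tx":0.005,"ty":-0.016,"tz":0.004,"ax":0.087,"ay":0.024,"az":0},
  {"fingers":0,"tx":0.008,"ty":-0.028,"tz":0.007,"ax":0.137,"ay":0.038,"az":0},
  {"fingers":0,"tx":0.011,"ty":-0.038,"tz":0.008,"ax":0.171,"ay":0.047,"az":0},
  {"fingers":0,"tx":0.012,"ty":-0.041,"tz":0.008,"ax":0.171,"ay":0.047,"az":0},
  {"fingers":0,"tx":0.012,"ty":-0.044,"tz":0.008,"ax":0.171,"ay":0.047,"az":0},
  {"fingers":0,"tx":0.013,"ty":-0.047,"tz":0.008,"ax":0.171,"ay":0.047,"az":0},
  {"fingers":0,"tx":0.013,"ty":-0.047,"tz":0.008,"ax":0.171,"ay":0.047,"az":0},
])

```text
clock: 8.2
tool_pos: [0.4285, 0.231, 0.3334]
tcp_rot: [-0.0, 0.608, 0.794, -0.001]
contact_force: [-0.3, -0.3, 0.6]
width: 0.004
finger_force: 0.0
```

```bash
python3 - <<'E'
from h import *
s=read_state();print(s['tool_pos'].round(4),s['contact_force'])
for phi in(85,88,90,92): print(phi,*inc(pose(phi,0,.018),s))
save('top','t6');save('side','s6')
cv2.imwrite('pics/c6.png',np.hstack([cv2.resize(cv2.imread('pics/t6.png')[190:310,90:210],(400,400),interpolation=2),cv2.resize(cv2.imread('pics/s6.png')[180:320,180:320],(400,400),interpolation=2)]))
E
```

```text
[0.4285 0.231  0.3334] [-0.32240595 -0.31837319  0.58892842]
85 [ 0.0006 -0.002   0.0053] [ 0.001 -0.001 -0.001]
88 [ 0.0019 -0.0066  0.0055] [ 0.001 -0.001 -0.001]
90 [ 0.0027 -0.0097  0.0056] [ 0.001 -0.001 -0.001]
92 [ 0.0036 -0.0128  0.0055] [ 0.001 -0.001 -0.001]
```

View pics/c6.png

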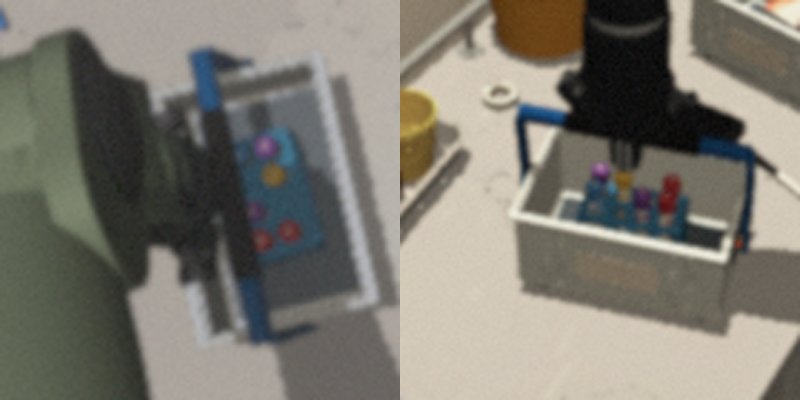

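The bar is near (230,180) in the top crop, where upright would be about (246,185). It is therefore a few degrees short, with the fingers just behind it, so I push farther.

Request:
carry_out([
  {"fingers":0,"tx":0.001,"ty":-0.002,"tz":0,"ax":0,"ay":0,"az":0},
  {"fingers":0,"tx":0.001,"ty":-0.004,"tz":0,"ax":0,"ay":0,"az":0},
  {"fingers":0,"tx":0.002,"ty":-0.006,"tz":0,"ax":0,"ay":0,"az":0},
  {"fingers":0,"tx":0.002,"ty":-0.008,"tz":0,"ax":0,"ay":0,"az":0},
  {"fingers":0,"tx":0.002,"ty":-0.008,"tz":0,"ax":0,"ay":0,"az":0},
])

```text
clock: 8.8
tool_pos: [0.4307, 0.2227, 0.3337]
tcp_rot: [-0.0, 0.608, 0.794, -0.0]
contact_force: [0.0, -0.0, -0.5]
width: -0.001
finger_force: 0.0
```

```bash
python3 - <<'E'
from h import *
s=read_state();print(s['tool_pos'].round(4),s['contact_force'])
def bar(n,f):
    c=calibration(n);K=np.array(c['camera_matrix']);d=np.load(f'pics/{f}.npy');im=cv2.imread(f'pics/{f}.png')
    V,U=np.mgrid[180:320,90:320];V=V.ravel();U=U.ravel()
    P=((np.linalg.inv(K)@np.c_[U,V,U*0+1].T*d[V,U]-np.array(c['t'])[:,None]).T@np.array(c['R'])-O)@B
    C=im[V,U].astype(int);m=(d[V,U]>0)&(C[:,0]>C[:,2]*1.6)&(C[:,0]>50)&(P[:,2]>.165)&(P[:,2]<.21)&(abs(P[:,1])<.06)&(abs(P[:,0])<.13)
    print(n,f,m.sum(),np.median(P[m],axis=0).round(4),np.percentile(P[m],[10,90],axis=0).round(3).tolist())
bar('top','t6');bar('side','s6')
save('top','t7');save('side','s7');bar('top','t7');bar('side','s7')
E
```

```text
[0.4307 0.2227 0.3337] [ 0.02136879 -0.03453389 -0.50512132]
top t6 178 [0.0662 0.0072 0.1921] [[-0.101, 0.003, 0.189], [0.098, 0.012, 0.195]]
side s6 177 [-0.0716  0.0165  0.1884] [[-0.106, 0.012, 0.182], [0.098, 0.02, 0.191]]
top t7 187 [ 0.0643 -0.0022  0.1929] [[-0.101, -0.007, 0.19], [0.096, 0.003, 0.196]]
side s7 159 [-0.0683  0.007   0.1892] [[-0.104, 0.002, 0.185], [0.098, 0.01, 0.192]]
```

Request:
carry_out([
  {"fingers":0,"tx":0,"ty":-0.001,"tz":0,"ax":0,"ay":0,"az":0},
  {"fingers":0,"tx":0.001,"ty":-0.002,"tz":0,"ax":0,"ay":0,"az":0},
  {"fingers":0,"tx":0.001,"ty":-0.002,"tz":0,"ax":0,"ay":0,"az":0},
])

```text
clock: 9.2
tool_pos: [0.4315, 0.2211, 0.3337]
tcp_rot: [-0.001, 0.608, 0.794, -0.0]
contact_force: [-1.3, 1.1, 0.3]
width: 0.002
finger_force: 0.8
```

```bash
cat >> h.py <<'E'
def bar(n,f):
    c=calibration(n);K=np.array(c['camera_matrix']);d=np.load(f'pics/{f}.npy');im=cv2.imread(f'pics/{f}.png')
    V,U=np.mgrid[180:320,90:320];V=V.ravel();U=U.ravel()
    P=((np.linalg.inv(K)@np.c_[U,V,U*0+1].T*d[V,U]-np.array(c['t'])[:,None]).T@np.array(c['R'])-O)@B
    C=im[V,U].astype(int);m=(d[V,U]>0)&(C[:,0]>C[:,2]*1.6)&(C[:,0]>50)&(P[:,2]>.165)&(P[:,2]<.21)&(abs(P[:,1])<.06)&(abs(P[:,0])<.13)
    print(n,f,m.sum(),np.median(P[m],axis=0).round(4))
    r=(d[V,U]>0)&(P[:,2]>.1)&(P[:,2]<.118)&(C.min(1)>110)&(abs(P[:,1])<.1);print('rim',np.percentile(P[r],[2,98],axis=0).round(3).tolist())
E
python3 - <<'E'
from h import *
s=read_state();print(s['tool_pos'].round(4),s['contact_force'],((s['tool_pos']-O)@B).round(4))
save('top','t8');save('side','s8');bar('top','t8');bar('side','s8');bar('top','t0')
E
```

```text
[0.4315 0.2211 0.3337] [-1.29943077  1.06654636  0.28920605] [2.000e-04 2.180e-02 3.337e-01]
top t8 184 [ 0.0649 -0.0024  0.1927]
rim [[-0.104, -0.074, 0.103], [0.102, 0.07, 0.115]]
side s8 160 [-0.0691  0.0066  0.1885]
rim [[-0.104, -0.067, 0.101], [0.424, 0.077, 0.111]]
top t0 0 [nan nan nan]
rim [[-0.104, -0.073, 0.103], [0.102, 0.071, 0.114]]
  return _methods._mean(a, axis=axis, dtype=dtype,
  ret = um.true_divide(
```

The bar stayed put while the finger caught up with it. The contact point (22 mm from the hinge plane) matches upright, so it is home. I retract.

Request:
carry_out([
  {"fingers":0,"tx":-0.004,"ty":0.015,"tz":0,"ax":0,"ay":0,"az":0},
  {"fingers":0,"tx":-0.01,"ty":0.04,"tz":0,"ax":0,"ay":0,"az":0},
  {"fingers":0,"tx":-0.02,"ty":0.08,"tz":0.01,"ax":0,"ay":0,"az":0},
  {"fingers":0,"tx":-0.03,"ty":0.12,"tz":0.04,"ax":0,"ay":0,"az":0},
  {"fingers":0,"tx":-0.04,"ty":0.16,"tz":0.07,"ax":0,"ay":0,"az":0},
  {"fingers":0,"tx":-0.05,"ty":0.2,"tz":0.09,"ax":0,"ay":0,"az":0},
  {"fingers":0,"tx":-0.05,"ty":0.22,"tz":0.09,"ax":0,"ay":0,"az":0},
  {"fingers":0,"tx":-0.05,"ty":0.22,"tz":0.09,"ax":0,"ay":0,"az":0},
])

```text
clock: 10.1
tool_pos: [0.3814, 0.4434, 0.4242]
tcp_rot: [0.0, 0.606, 0.795, 0.001]
contact_force: [-0.4, -1.0, -0.5]
width: -0.0
finger_force: 0.0
```

```bash
python3 - <<'E'
from h import *
print(read_state()['contact_force'])
save('top','t9');save('side','s9');bar('top','t9');bar('side','s9')
E
```

```text
[-0.38215974 -0.95736546 -0.50345219]
top t9 209 [-0.0699 -0.0023  0.1927]
rim [[-0.104, -0.073, 0.103], [0.102, 0.071, 0.114]]
side s9 103 [-0.0887  0.0065  0.1887]
rim [[-0.105, -0.068, 0.1], [0.428, 0.081, 0.111]]
```

View pics/t9.png

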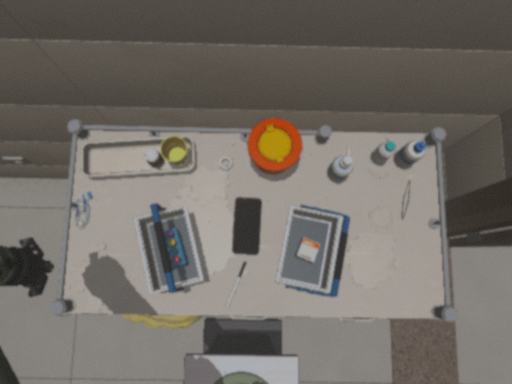

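The handle of the tube carrier stands upright, with its bar running from (155,207) to (170,288). The carrier, the other carrier with its folded handle, and the other things on the trolley are where they were.

```bash
python3 -c "from cell import *; print(close_job())"
```

```text
the job is handed in; nothing more can be done
None
```

The tube carrier's handle is upright and held there by itself, the other handle is still folded, nothing else on the trolley was moved, and the job is handed in.

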